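# Snap the flat steel comb back into its case

### The job

The flat steel comb lies in a narrow lane of the tray on the glass shelf, where no fingers fit beside it: slide it forward until its end hangs well over the front edge, take it off by that end, lay it across the empty soap dish and let go. Then take it again by its middle, where the open steel case has its finger openings, and press it down into the case until the clips at both ends have snapped over it and it lies flat on its rests. Leave the nail file, the mug, the pill bottle and the tin where they are.

Things in the scene. Friction and masses are not known exactly. Their poses are not given: they have to be found in the camera images.
- comb_center (a point): Centre (half-way through the thickness) of the flat stainless comb: 160 mm long (x), 36 mm wide (y, teeth to +y), 3 mm thick (z up), about 60 g, short ends rounded. Starts flat in a lane of the tray, its near (-x) end 10 to 30 mm behind the tray's front edge. Shut fingertips pressed on it (5 to 15 N) drag it along; it tips off once its centre passes the edge.
- tray: White plastic organiser tray, fixed on the glass, 210 mm deep (x), 116 mm wide (y), origin in the middle of its underside. Two lanes along x, each 46 mm wide, middles at y = -27 and 27 mm, floor 3 mm up, between ribs 8 mm wide and 10 mm high; a rib closes the back. The front (x = -105 mm) is open and flush with the front edge of the glass. The comb lies in one lane, the nail file in the other.
- shelf: Clear glass shelf with green edges, fixed, 240 mm deep (x), 560 mm long (y), 8 mm thick, on four chrome pillars; origin on the worktop below its middle, glass top 100 mm above the origin. Its front edge, towards the robot, is at x = -120 mm in its frame; the space before and below that edge is free.
- dish: Empty white ceramic soap dish, an open rectangular box, loose but heavy (0.55 kg), origin in the middle of its underside: 96 mm (x) by 130 mm (y) outside, 45 mm high, walls 7 mm, inner floor 7 mm up. The comb laid across it along the dish's x axis rests on its two long rims, its middle free on all sides for the fingers.
- case: Open steel grooming case, fixed, origin in the middle of its underside: 190 mm long (x), 50 mm wide (y), walls 34 mm high, 46 mm apart inside. For x from -28 to 28 mm the long walls are cut down to 5 mm as finger openings. A trimmer pen lies along the middle of the floor, 11 mm wide, up to 13 mm high. The lid, 11 mm high, lies beside it at y = -62 to -118 mm.
- comb_home (a point): Where the comb's centre belongs in the case, 25.5 mm above the case's underside, axes as the case's. The comb lies along x, either way round, flat on two black rests at x = -66 and 66 mm. Pressed down at its middle it meets the lips of the clips with its centre about 8 mm above this point, then spreads them (10 to 16 N) and snaps under their nibs, one after the other or both at once.
- clip_a (a point): Tip of the nib of the steel spring clip at the case's -x end (77.5 mm from the middle, 28 mm above the case's underside; fixed reference, the clip at rest). The clip gives way outwards by up to 7.5 mm; above the nib its lip, 30 mm wide, leans outwards 30 degrees from vertical, up to 84 mm from the middle and 41 mm above the underside.
- clip_b (a point): The same point of the spring clip at the case's +x end.
- file: Flat nail file, 145 x 22 x 4 mm, half grey plastic handle and half steel blade, no teeth; origin under its middle. Bystander in the other lane.
- mug: White ceramic mug, 78 mm in diameter, 92 mm high, origin under its middle; a blue ear pick stands in it and rises to about 165 mm. Bystander on the shelf.
- bottle: Orange pill bottle with white press cap, 55 mm in diameter, 91 mm high, origin under its middle. Bystander on the shelf.
- tin: Round flat metal tin, 82 mm in diameter, 39 mm high, origin under its middle. Bystander on the shelf.
There are look-alikes about, which are no part of the job. There is more than one size of the part that bears comb_center; the job needs the middle-sized. Leave any brown look-alike of the dish alone.

How it is judged:
By the outcome, as a careful person would: the job done as asked, in the order asked, and still so for the second after the job is handed in, with the robot touching nothing.
It also fails if it takes over 67 s, if anything falls off the work surface, if the arm or the gripper's body presses on something with over 40 N, if the wrist force passes 120 N, or if a joint passes its speed limit or range.

### The arm

A 6-joint arm with a two-finger parallel gripper is mounted at the origin on the work surface. World frame = base frame: x ahead of the robot, y to its left, z up, the work surface at z = 0. Lengths are in m, angles in rad, forces in N, time in s.
With the tool pointing down it reaches from about 0.3 to 0.775 m from the base axis. Payload 14.6 kg.
Tool frame: the origin (TCP) lies midway between the tips of the shut fingers; the grasp point (between the pads) lies arm.grip_point_offset behind it (arm.grip_point_offset is the distance from the TCP to the grasp point, in m); y points along the fingers, z is the direction in which the jaws open and shut, and the axes are right-handed (so a half turn about y gives the same grasp; the last joint's range is limited). The gripper opens to 94 mm and grips with 3 to 60 N. Pads are 16 mm wide; open, the fingers measure 119 mm over their backs; the gripper's body (75 mm by 177 mm) begins 78 mm behind the grasp point.
Start: joints at [1.239, 0.3, 1.521, -0, 1.321, -0.067], TCP at [0.144, 0.531, 0.205] pointing down, gripper open.
Joint ranges: [-3.03, 3.03], [-0.79, 2.21], [0.23, 2.52], [-1.04, 4.18], [0, 3.07], [-2.55, 2.55]. Speed limits (rad/s): [2.22, 2.22, 2.57, 3.14, 3.14, 3.14].

### API

Orientations are given as a rotation vector (axis times angle).
In Python, from workcell import arm gives the robot as it stands.
- The arm moves only by the shell command python3 -m crank 'ROWS' [FORCE]. ROWS is text: rows parted by semicolons, each of 5 numbers parted by spaces: the finger opening in m, from 0 to 0.094, then the shift along the tool's x, y, z in m, then the turn about the tool's y in degrees. In form: grip x y z turn; .... A call has 1 to 10 rows; each row shifts and turns the commanded pose from where the row before left it, along the tool's axes as they then stand; what a row does not reach is not made up. A row lasts 1/12 s, in which the tool goes at most 41.7 mm and 7.16 degrees, less where a joint would pass 70% of its speed; a pose out of reach is approached as far as the arm can. A call with a gripper value outside its range is refused whole. The fingers move at their own pace and stop on an object; FORCE is the grip in N (left out, the last holds). Time passes only in rows, so rows that do not move let the fingers close. It gives the time, the measured TCP pose, the force and the opening at its end, in the units of the state.
- arm.get_state(): the state, without advancing time (a new reading comes with each control period).
- arm.read_camera(name): name is "side" or "top"; returns (picture, depth): 400x640x3 uint8, red, green, blue; 400x640 float32, m along the optical axis (not along the pixel's ray), 0 where there is no reading.
- arm.get_calibration(name): a dict with "fx", "fy", "cx", "cy" (pixels), "rvec" (rotation vector, rad) and "tvec" (3), from world to camera coordinates, as OpenCV has them. Camera axes: x right, y down, z forward; pixel columns grow to the right and rows downward; lengths in m; the calibration is good to about 2 mm. A picture is of the moment at which its call begins. get_calibration takes no time and is no camera call.
- arm.finish_job(): hands the job in, once; it reports no verdict.
The state is a dict: "time_s": time; "q": joint angles; "qd": joint speeds; "joint_efforts": joint torques, N m; "tool_pos": TCP position; "orientation": TCP orientation; "ft_force": force on the tool from outside, world axes, zero at the start; "torque": the same for the moment, N m; "opening": finger opening in m.
Only numpy, scipy, OpenCV 4.12 (cv2) and the standard library are available. Lean on these libraries where they do the work, as an engineer would, in place of code of your own. Each camera call takes 0.05 s, during which the arm holds its last target. There are 200 camera calls.

## Working session

There is one attempt and no reset: what is moved stays moved. The work goes in short steps, Python scripts to look and compute and a shell command to move; the robot and the scene stay as the last step left them, time stands still between calls to the robot, and variables do not carry over. Pictures are saved under pics/ and viewed, about 8 in all and at most 12, crops included, and the job is handed in when it is done.

```bash
mkdir -p pics; cat > h.py <<'E'
import numpy as np, cv2
from workcell import arm
def cal(n):
    c=arm.get_calibration(n); K=np.array([[c['fx'],0,c['cx']],[0,c['fy'],c['cy']],[0,0,1]])
    R=cv2.Rodrigues(np.array(c['rvec'],float))[0]; return K,R,np.array(c['tvec'],float).ravel()
def plane(n,u,v,z):
    K,R,t=cal(n); d=R.T@np.linalg.inv(K)@np.array([u,v,1.]); o=-R.T@t
    return o+d*(z-o[2])/d[2]
def dep(n,u,v,D):
    K,R,t=cal(n); return R.T@(np.linalg.inv(K)@np.array([u,v,1.])*D-t)
def cloud(n,D):
    K,R,t=cal(n); v,u=np.mgrid[:D.shape[0],:D.shape[1]]
    P=np.stack([(u-K[0,2])/K[0,0]*D,(v-K[1,2])/K[1,1]*D,D],-1)
    return (P-t)@R
def proj(n,p):
    K,R,t=cal(n); q=K@(R@np.array(p,float)+t); return q[:2]/q[2]
def snap(n,f):
    im,D=arm.read_camera(n); cv2.imwrite('pics/'+f+'.png',im[:,:,::-1]); np.savez('pics/'+f,im=im,D=D); return im,D
E
python3 - <<'E'
from h import *
for n in('top','side'):
    snap(n,n+'0'); K,R,t=cal(n); print(n,K[0,0],(-R.T@t).round(3),R.round(2).tolist())
s=arm.get_state(); print(s, arm.grip_point_offset)
print(cv2.Rodrigues(np.array(s['orientation']))[0].round(3))
E
```

```text
top 406.3006816765777 [0.364 0.037 1.149] [[-0.0, -1.0, -0.02], [-0.98, 0.01, -0.18], [0.18, 0.02, -0.98]]
side 499.23700979504565 [0.254 1.178 1.168] [[-0.95, -0.3, 0.01], [-0.21, 0.65, -0.73], [0.21, -0.7, -0.69]]
{'time_s': 0.1, 'q': array([ 1.23940808e+00,  3.00425170e-01,  1.52150905e+00, -1.35397604e-05,
        1.32068325e+00, -6.66399748e-02]), 'qd': array([ 0.00100781, -0.00026067, -0.00141688,  0.00020739, -0.00037862,
       -0.00249941]), 'joint_efforts': array([ 1.03006954e-03, -5.32632172e+01, -3.53290057e+01,  7.09584542e-02,
        2.35468056e-02, -4.41026407e-05]), 'tool_pos': array([0.14386966, 0.53061374, 0.20494199]), 'orientation': array([-1.56179551,  0.20799857, -0.20769975]), 'ft_force': array([ 0.434638  ,  0.36794886, -0.4551092 ]), 'torque': array([ 0.00800052, -0.07081968,  0.00381418]), 'opening': 0.09414884117933957} 0.0188
[[ 0.965 -0.     0.262]
 [-0.262 -0.001  0.965]
 [-0.    -1.    -0.001]]
```

View pics/top0.png

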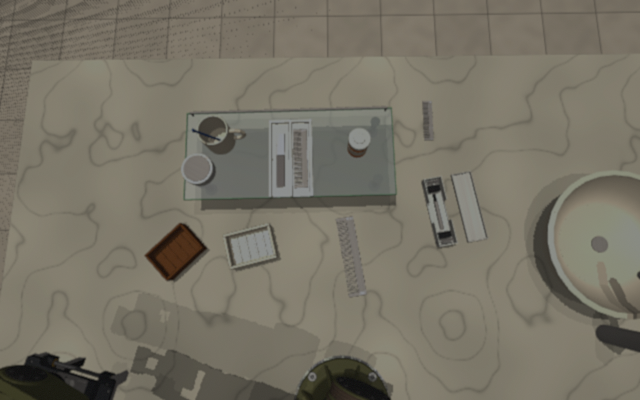

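View pics/side0.png

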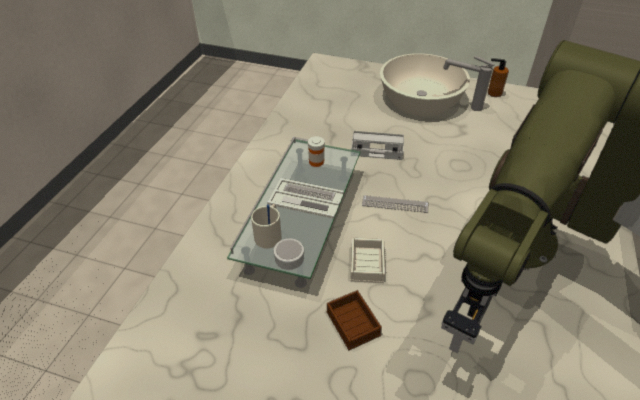

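```bash
python3 - <<'E'
from h import *
im=cv2.imread('pics/top0.png')
def c(u0,u1,v0,v1,s): return cv2.resize(im[v0:v1,u0:u1],None,fx=s,fy=s,interpolation=cv2.INTER_CUBIC)
a=c(262,322,112,207,6); b=c(412,492,165,255,5); d=c(218,282,218,275,4)
o=np.zeros((600,800,3),np.uint8)
o[:570,:360]=a; o[:450,365:765]=b; o2=cv2.resize(d,(190,148)); o[452:600,365:555]=o2[:148]
cv2.imwrite('pics/c0.png',cv2.convertScaleAbs(o,alpha=1.3))
E
```

```text
(no output)
```

View pics/c0.png

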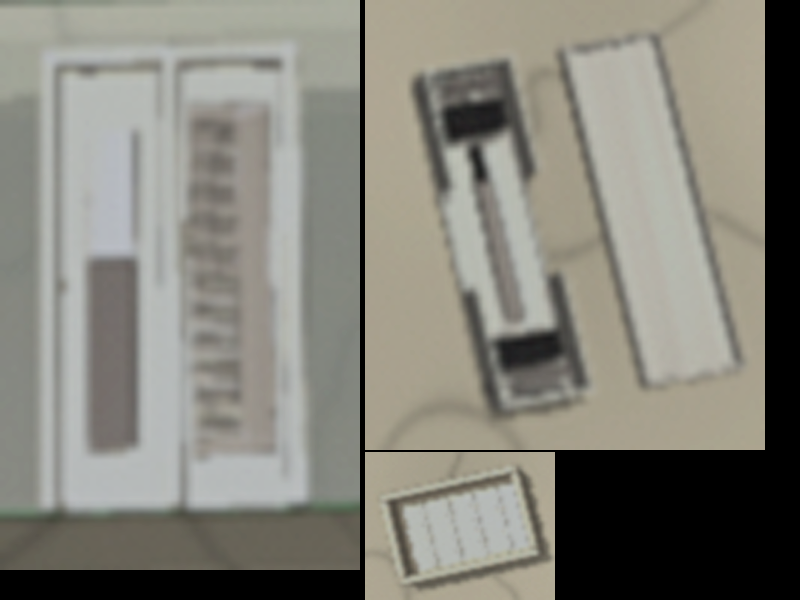

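```bash
python3 - <<'E'
from h import *
def T(u,v,z): return plane('top',u,v,z)[:2].round(4)
print('tray FL',T(268.7,197,.11),'FR',T(312.8,196.7,.11),'BL',T(269,120,.11),'BR',T(311.5,119,.11))
print('comb back L,R',T(262+188/6,129.2,.106),T(262+268/6,129.2,.106),'near',T(262+195/6,187.8,.106),T(262+274/6,187.8,.106))
print('shelf corners',T(184,199.5,.1),T(396,195,.1))
q=[T(438.4,247.4,.034),T(457,242.6,.034),T(441.4,177,.034),T(422.6,180.6,.034)]
q=np.array(q); print('case',q.mean(0),q.tolist()); d=(q[2]+q[3]-q[0]-q[1]); print(np.degrees(np.arctan2(d[1],d[0])),np.hypot(*d)/2)
for n in('top','side'):
    D=np.load('pics/%s0.npz'%n)['D']; P=cloud(n,D); ok=D>0
    def rect(c,r,z0,z1,l):
        m=ok&(np.hypot(P[...,0]-c[0],P[...,1]-c[1])<r)&(P[...,2]>z0)&(P[...,2]<z1)
        p=P[m]; 
        if len(p)<5: print(n,l,len(p)); return
        (a,b),(w,h),g=cv2.minAreaRect(p[:,:2].astype(np.float32)); print(n,l,len(p),'c',round(a,4),round(b,4),'wh',round(w,4),round(h,4),'ang',round(g,2),'z med/max',p[:,2].mean().round(4),p[:,2].max().round(4))
    dc=T(250,246,.045); cc=q.mean(0)
    rect(dc,.09,.036,.055,'dish rim'); rect(dc,.09,.015,.055,'dish'); rect(dc,.03,-.02,.05,'dishfloor')
    rect(cc,.12,.024,.05,'case hi'); rect(cc,.05,-.01,.03,'casefloor')
    tc=T(290,158,.11)
    rect(tc,.15,.1065,.118,'ribs'); rect(tc,.02,.09,.12,'mid')
    m=ok&(np.hypot(P[...,0]-.35,P[...,1]-.3)<.03); print('table z',P[m][:,2].mean())
E
```

```text
tray FL [0.5404 0.1871] FR [0.5405 0.0725] BL [0.7507 0.1905] BR [0.7524 0.076 ]
comb back L,R [0.7255 0.125 ] [0.7252 0.0891] near [0.5651 0.1205] [0.5648 0.086 ]
shelf corners [0.5367 0.4118] [ 0.5454 -0.1446]
case [ 0.510275 -0.274325] [[0.4121, -0.2652], [0.4248, -0.3161], [0.6071, -0.2844], [0.5971, -0.2316]]
10.080934015432415 0.18652974293661584
top dish rim 452 c 0.4179 0.2483 wh 0.0963 0.1312 ang 13.81 z med/max 0.0441 0.0526
top dish 591 c 0.4178 0.2482 wh 0.0964 0.1311 ang 13.91 z med/max 0.0397 0.0526
top dishfloor 365 c 0.4172 0.2447 wh 0.0587 0.0583 ang 15.9 z med/max 0.0078 0.0144
top case hi 361 c 0.513 -0.2749 wh 0.1903 0.0525 ang 10.07 z med/max 0.0314 0.0438
top casefloor 961 c 0.5104 -0.273 wh 0.0975 0.0979 ang 54.95 z med/max 0.0039 0.03
top ribs 1489 c 0.6476 0.1065 wh 0.2108 0.2288 ang 1.05 z med/max 0.1092 0.1161
top mid 177 c 0.6453 0.1329 wh 0.0383 0.0381 ang 27.17 z med/max 0.106 0.114
table z 0.007348441957157216
side dish rim 368 c 0.4194 0.2489 wh 0.0958 0.136 ang 13.06 z med/max 0.0433 0.054
side dish 687 c 0.4193 0.249 wh 0.096 0.1358 ang 14.39 z med/max 0.035 0.054
side dishfloor 251 c 0.4171 0.2455 wh 0.058 0.0569 ang 32.53 z med/max 0.0073 0.0146
side case hi 221 c 0.5136 -0.2726 wh 0.1902 0.0648 ang 10.48 z med/max 0.0306 0.0464
side casefloor 355 c 0.5095 -0.2744 wh 0.0892 0.0958 ang 6.12 z med/max 0.0061 0.0299
side ribs 840 c 0.6503 0.1315 wh 0.2277 0.2343 ang 42.86 z med/max 0.1092 0.117
side mid 90 c 0.6451 0.1329 wh 0.0383 0.0354 ang 42.05 z med/max 0.106 0.1142
table z 0.008643900703069661
```

```bash
python3 -m crank '0.0 0 0 0 -7;0 0 0 0 -7;0 0 0 0 -2.2;0 .023 0 -.033 0;0 .023 0 -.033 0;0 .023 0 -.033 0;0 .023 0 -.033 0;0 .023 0 -.033 0;0 .023 0 -.033 0;0 .023 0 -.033 0' 20; python3 -m crank '0 .023 0 -.033 0;0 .023 0 -.033 0;0 .023 0 -.033 0;0 .023 0 -.033 0;0 .023 0 -.033 0;0 .023 0 -.033 0;0 0 0 0 0;0 0 0 0 0'
python3 - <<'E'
from h import *
s=arm.get_state(); print(cv2.Rodrigues(np.array(s['orientation']))[0].round(4), s['q'])
E
```

```text
time_s: 0.93
tool_pos: [0.3096, 0.301, 0.2054]
orientation: [-1.571, -0.014, 0.014]
ft_force: [1.1, 0.4, -0.1]
opening: 0.0309
time_s: 1.6
tool_pos: [0.451, 0.1058, 0.2049]
orientation: [-1.571, -0.011, 0.012]
ft_force: [-0.6, -0.2, 0.3]
opening: 0.0006
[[ 9.999e-01 -1.100e-03 -1.450e-02]
 [ 1.450e-02 -1.000e-04  9.999e-01]
 [-1.100e-03 -1.000e+00 -1.000e-04]] [ 1.51378636e-01  1.06486799e-01  1.75493194e+00  4.72382337e-05
  1.28125856e+00 -1.43398039e+00]
```

```bash
python3 -m crank '0 .035 0 -.0005 0;0 .035 0 -.0005 0;0 .035 0 -.0005 0;0 .035 0 -.0006 0;0 .035 0 -.0006 0;0 .034 0 -.0006 0;0 0 .03 0 0;0 0 .03 0 0;0 0 .01 0 0;0 0 0 0 0';python3 -m crank '0 0 .015 0 0;0 0 .005 0 0;0 0 .005 0 0;0 0 0.002 0 0;0 0 0 0 0'
```

```text
time_s: 2.43
tool_pos: [0.6578, 0.1088, 0.1325]
orientation: [-1.571, -0.011, 0.019]
ft_force: [0.2, 0.1, -0.1]
opening: 0.0007
time_s: 2.85
tool_pos: [0.6596, 0.1079, 0.1091]
orientation: [-1.571, -0.015, 0.014]
ft_force: [-0.8, 0.8, -0.3]
opening: 0.0003
```

```bash
python3 -m crank '0 0 .002 -.002 0;0 0 .001 0 0;0 0 0 0 0'; python3 -m crank '0 0 .001 0 0;0 0 0 0 0';python3 -m crank '0 0 .001 0 0;0 0 0 0 0'
```

```text
time_s: 3.1
tool_pos: [0.66, 0.1054, 0.1063]
orientation: [-1.571, -0.015, 0.013]
ft_force: [-0.6, -1.4, 3.8]
opening: 0.0003
time_s: 3.27
tool_pos: [0.66, 0.1055, 0.1063]
orientation: [-1.571, -0.015, 0.013]
ft_force: [-4.6, -2.4, 12.1]
opening: 0.0006
time_s: 3.43
tool_pos: [0.6601, 0.1055, 0.1062]
orientation: [-1.571, -0.016, 0.012]
ft_force: [-8.5, -1.7, 18.7]
opening: 0.0006
```

```bash
python3 -m crank '0 0 -.001 0 0;0 -.006 0 0 0;0 -.006 0 0 0;0 -.006 0 0 0;0 -.006 0 0 0;0 -.006 0 0 0;0 0 0 0 0'; python3 - <<'E'
from h import *
snap('top','top1')
im=cv2.imread('pics/top1.png'); cv2.imwrite('pics/c1.png',cv2.resize(im[112:222,252:332],None,fx=5,fy=5,interpolation=cv2.INTER_CUBIC))
E
```

```text
time_s: 4.02
tool_pos: [0.6302, 0.1052, 0.1063]
orientation: [-1.57, -0.017, 0.011]
ft_force: [-1.4, -0.0, 8.6]
opening: 0.0003
```

View pics/c1.png

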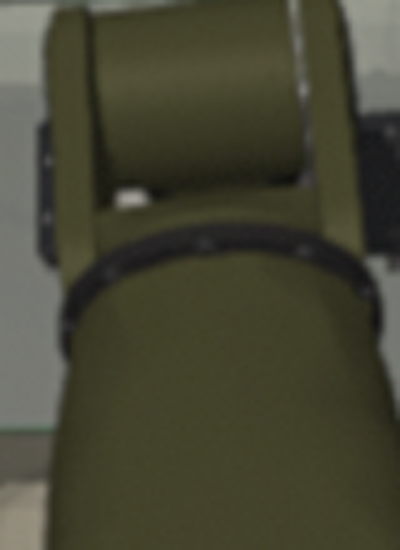

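```bash
python3 -m crank '0 -.006 0 0 0;0 -.006 0 0 0;0 -.006 0 0 0;0 -.006 0 0 0;0 -.006 0 0 0;0 -.006 0 0 0;0 -.006 0 0 0;0 -.003 0 0 0;0 0 0 0 0'; python3 - <<'E'
from h import *
snap('side','side1')
im=cv2.imread('pics/side1.png'); u,v=proj('side',[.56,.105,.106]).astype(int); print(u,v); cv2.imwrite('pics/c2.png',cv2.resize(im[v-60:v+60,u-80:u+80],None,fx=5,fy=5,interpolation=cv2.INTER_CUBIC))
E
```

```text
time_s: 4.82
tool_pos: [0.5856, 0.1044, 0.1062]
orientation: [-1.57, -0.017, 0.011]
ft_force: [-0.2, 0.9, 9.3]
opening: 0.0006
335 196
```

View pics/c2.png

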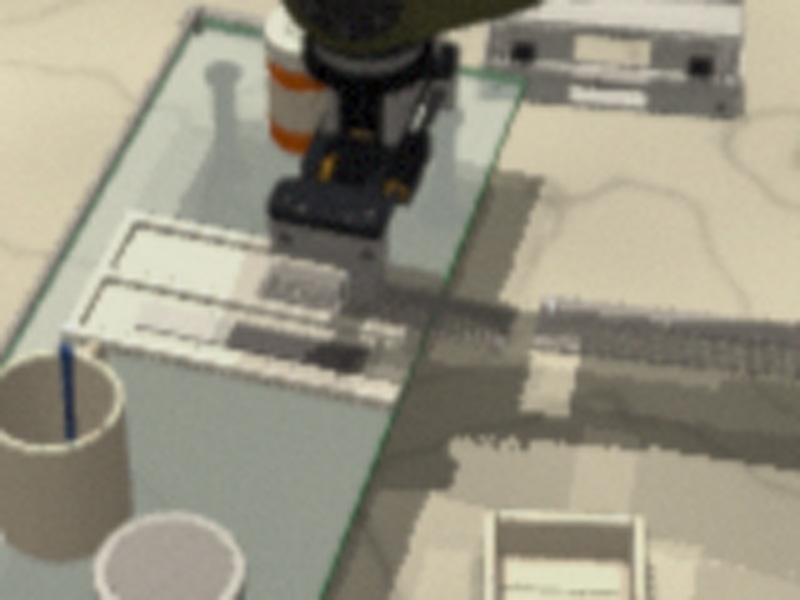

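```bash
python3 - <<'E'
from h import *
for u,v in((517,312),(506,345),(340,310),(262,280)): print(plane('side',255+u/5,136+v/5,.106).round(4))
E
python3 -m crank '0 0 -.03 0 0;0 0 -.03 0 0;0 0 -.02 0 0;0.05 -.03 0 0 0;0.05 -.03 0 0 0;0.06 -.03 0 0 0;0.06 -.03 0 0 0;.06 -.03 0 0 0;.06 0 0 0 0' 
python3 - <<'E'
from h import *
snap('top','top2');snap('side','side2')
im=cv2.imread('pics/top2.png');cv2.imwrite('pics/c3.png',cv2.resize(im[112:232,232:372],None,fx=5,fy=5,interpolation=cv2.INTER_CUBIC))
E
```

```text
[0.4918 0.0915 0.106 ]
[0.4907 0.1215 0.106 ]
[0.596  0.1228 0.106 ]
[0.6505 0.1119 0.106 ]
time_s: 5.62
tool_pos: [0.4311, 0.1017, 0.1847]
orientation: [-1.571, -0.014, 0.015]
ft_force: [-0.5, -0.2, 0.2]
opening: 0.0373
```

```bash
python3 -m crank '0.06 .03 0 0.001 0;0.06 .03 0 0 0;0.06 .016 0 0 0;.06 0 .03 0 0;.06 0 .03 0 0;.06 0 .025 0 0;.06 0 .014 0 0;.06 0 0 0 0;.06 0 0 0 0'
python3 - <<'E'
from h import *
snap('side','side3')
im=cv2.imread('pics/side3.png'); u,v=335,196; cv2.imwrite('pics/c4.png',cv2.resize(im[v-60:v+60,u-80:u+80],None,fx=5,fy=5,interpolation=cv2.INTER_CUBIC))
E
```

```text
time_s: 6.47
tool_pos: [0.5112, 0.104, 0.0852]
orientation: [-1.571, -0.013, 0.015]
ft_force: [0.8, -0.6, 0.8]
opening: 0.0599
```

View pics/c4.png

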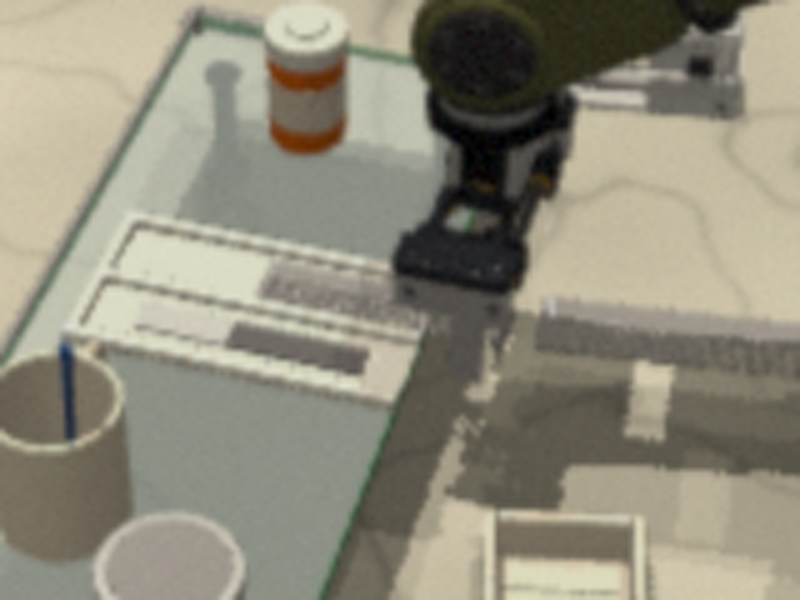

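```bash
python3 -m crank '.06 -.004 0 0 0;.06 0 0 0 0;.03 0 0 0 0;.03 0 0 0 0;.03 0 0 0 0;.03 0 0 0 0;.03 0 0 0 0;.03 0 0 0 0' 45;python3 -m crank '.03 0 -.003 0 0;.03 0 -.006 0 0;.03 0 -.01 0 0;.03 0 -.02 0 0;.03 0 -.03 0 0;.03 0 -.03 0 0;.03 0 0 0 0'
python3 - <<'E'
from h import *
snap('side','side4')
im=cv2.imread('pics/side4.png'); u,v=345,180; cv2.imwrite('pics/c5.png',cv2.resize(im[v-60:v+60,u-80:u+80],None,fx=5,fy=5,interpolation=cv2.INTER_CUBIC))
E
```

```text
time_s: 7.18
tool_pos: [0.5067, 0.104, 0.0855]
orientation: [-1.571, -0.014, 0.014]
ft_force: [1.1, -0.7, 0.9]
opening: 0.0346
time_s: 7.77
tool_pos: [0.5087, 0.1043, 0.191]
orientation: [-1.57, -0.021, 0.007]
ft_force: [0.6, -0.7, 0.1]
opening: 0.0344
```

View pics/c5.png

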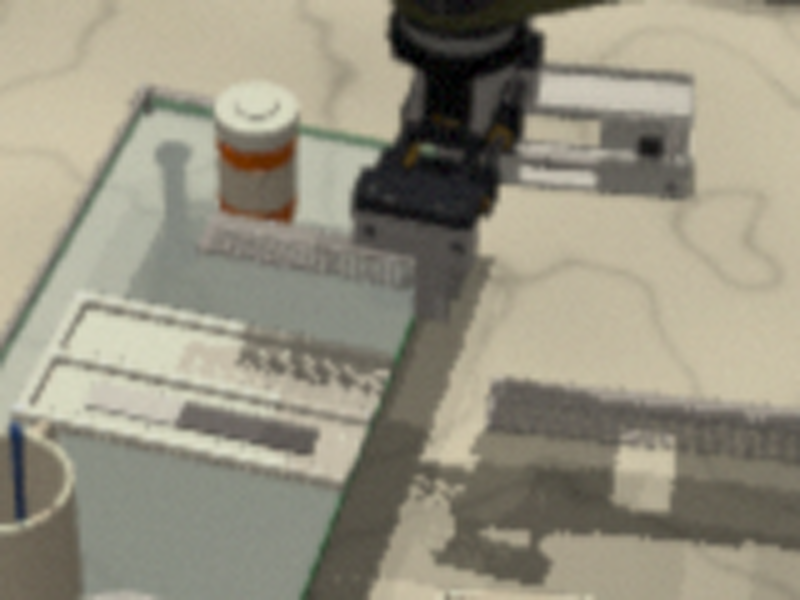

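```bash
python3 - <<'E'
from h import *
for u,v in((205,245),(215,215),(412,285)): print(plane('side',265+u/5,120+v/5,.2095).round(4))
E
python3 -m crank '.03 -.03 0 .005 0;.03 -.03 0 .01 0;.03 -.025 0 .02 0;.03 -.025 0 .02 0;.03 -.02 0 .02 0;.03 -.02 0 .02 0;.03 0 0 .02 0;.03 0 0 .015 -6.5;.03 0 0 0 -6.5;.03 0 0 0 0';python3 -m crank '.03 0 0 0 0;.03 0 0 0 0'
cat >> h.py <<'E'
def tgt(p,yaw):
    s=arm.get_state(); R=cv2.Rodrigues(np.array(s['orientation']))[0]; y=np.degrees(np.arctan2(R[1,0],R[0,0]))
    d=R.T@(np.array(p)-s['tool_pos']); print('pos',s['tool_pos'].round(4),'yaw',y.round(2),'turn',(y-yaw).round(2),'tool shift',d.round(4),'f',s['ft_force'].round(1),'op',round(s['opening'],4))
E
python3 - <<'E'
from h import *
snap('side','side5');snap('top','top5')
tgt([.3563,.2333,.06],13.8)
a=cv2.imread('pics/side5.png')[190:310,310:430]; b=cv2.imread('pics/top5.png')[190:290,210:310]
o=np.zeros((480,800,3),np.uint8); o[:400,:400]=cv2.resize(a,(400,400),interpolation=2);o[:400,400:]=cv2.resize(b,(400,400),interpolation=2); cv2.imwrite('pics/c6.png',o)
E
```

```text
[0.6484 0.123  0.2095]
[0.6519 0.095  0.2095]
[0.5221 0.1202 0.2095]
time_s: 8.65
tool_pos: [0.3538, 0.2317, 0.184]
orientation: [-1.562, -0.197, 0.198]
ft_force: [-0.6, 0.5, -0.1]
opening: 0.0345
time_s: 8.82
tool_pos: [0.3543, 0.2309, 0.1842]
orientation: [-1.563, -0.188, 0.189]
ft_force: [-0.3, -0.3, -0.7]
opening: 0.0347
pos [0.3544 0.2309 0.1844] yaw 13.85 turn 0.05 tool shift [0.0025 0.1244 0.0019] f [ 0.5  0.2 -1. ] op 0.0345
```

View pics/c6.png

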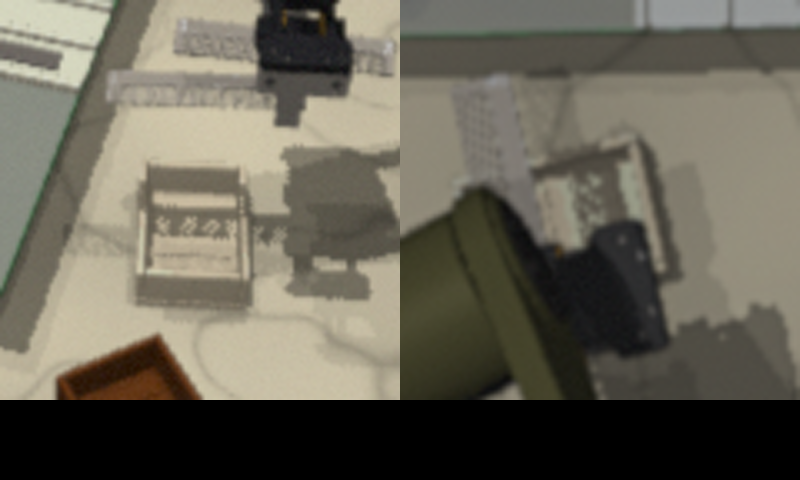

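```bash
python3 - <<'E'
from h import *
a=plane('top',223,212.5,.203);b=plane('top',235.75,208.75,.203); m=(a+b)/2;print(a,b,m)
a=plane('side',310+107/10*3,190+95*.3,.203);print('side tip',plane('side',310+107*.3,190+90*.3,.203))
tgt([.3563,.2333,.06],13.8)
E
python3 -m crank '.03 .0025 .03 .002 0;.03 0 .03 0 0;.03 0 .03 0 0;.03 0 .03 0 0;.03 0 .01 0 0;.03 0 0 0 0;.03 0 0 0 0'
python3 -c "
from h import *
tgt([.3563,.2333,.0277],13.8)"
```

```text
[0.48818398 0.28083504 0.203     ] [0.49692735 0.25100743 0.203     ] [0.49255566 0.26592124 0.203     ]
side tip [0.49322811 0.27394886 0.203     ]
pos [0.3544 0.2309 0.1844] yaw 13.85 turn 0.05 tool shift [0.0025 0.1244 0.0019] f [ 0.5  0.2 -1. ] op 0.0345
time_s: 9.5
tool_pos: [0.3564, 0.2336, 0.0546]
orientation: [-1.563, -0.191, 0.191]
ft_force: [0.0, 0.5, -0.1]
opening: 0.0345
pos [0.3564 0.2336 0.0546] yaw 13.94 turn 0.14 tool shift [-0.0001  0.0269 -0.0003] f [ 0.   0.5 -0.1] op 0.0345
```

```bash
python3 -m crank '.03 0 .01 0 0;.03 0 .01 0 0;.03 0 .003 0 0;.03 0 0 0 0;.03 0 0 0 0'; python3 -m crank '.03 0 .002 0 0;.03 0 0.001 0 0;.03 0 0 0 0'
```

```text
time_s: 9.92
tool_pos: [0.3563, 0.2338, 0.0315]
orientation: [-1.562, -0.192, 0.192]
ft_force: [0.7, 0.5, -0.2]
opening: 0.0343
time_s: 10.17
tool_pos: [0.3563, 0.2338, 0.0285]
orientation: [-1.562, -0.192, 0.192]
ft_force: [-0.2, -0.1, -0.7]
opening: 0.0344
```

```bash
python3 -m crank '.03 0 .001 0 0;.03 0 0 0 0';python3 -m crank '.03 0 .001 0 0;.03 0 0 0 0'
python3 - <<'E'
from h import *
snap('side','side6')
cv2.imwrite('pics/c7.png',cv2.resize(cv2.imread('pics/side6.png')[220:290,320:440],None,fx=6,fy=6,interpolation=2))
E
```

```text
time_s: 10.33
tool_pos: [0.3564, 0.2339, 0.0275]
orientation: [-1.562, -0.193, 0.192]
ft_force: [-0.2, -0.5, 0.8]
opening: 0.0346
time_s: 10.5
tool_pos: [0.3564, 0.2339, 0.0268]
orientation: [-1.562, -0.193, 0.192]
ft_force: [-3.3, -1.0, 8.2]
opening: 0.0349
```

View pics/c7.png

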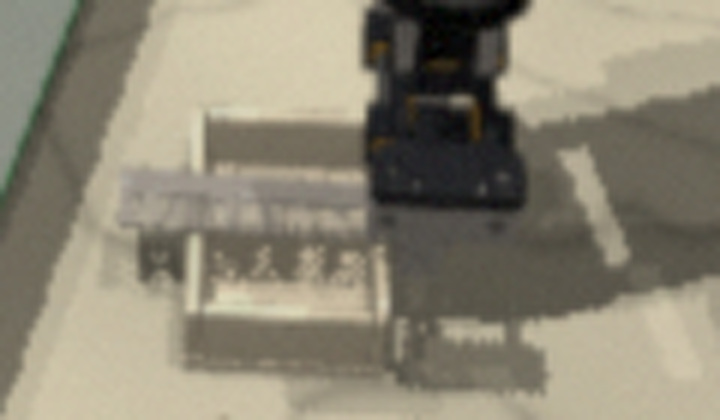

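```bash
python3 -m crank '.03 0 -.001 0 0;.045 0 0 0 0;.06 0 0 0 0;.065 0 0 0 0;.07 0 0 0 0;.07 0 0 0 0;.07 0 -.01 0 0;.07 0 -.03 0 0;.07 0 -.03 0 0;.07 0 -.03 0 0';python3 -m crank '.07 0 -.03 0 0;.07 0 0 -.04 0;.07 0 0 -.04 0;.07 0 0 -.04 0;.07 0 0 -.04 0;.07 0 0 -.04 0;.07 0 0 -.04 0;.07 0 0 0 0'
python3 - <<'E'
from h import *
snap('side','side7');snap('top','top7')
a=cv2.resize(cv2.imread('pics/top7.png')[200:280,210:300],None,fx=4.4,fy=4.4,interpolation=2)
b=cv2.resize(cv2.imread('pics/side7.png')[220:300,320:410],None,fx=4.4,fy=4.4,interpolation=2)
print(a.shape);cv2.imwrite('pics/c8.png',np.hstack([a,b]))
n='top';D=np.load('pics/top7.npz')['D'];P=cloud(n,D)
m=(D>0)&(np.hypot(P[...,0]-.4185,P[...,1]-.2486)<.1)&(P[...,2]>.035)&(P[...,2]<.06);p=P[m];print(len(p),cv2.minAreaRect(p[:,:2].astype(np.float32)))
E
```

```text
time_s: 11.38
tool_pos: [0.356, 0.2336, 0.1293]
orientation: [-1.562, -0.192, 0.193]
ft_force: [1.2, 0.8, 0.3]
opening: 0.0697
time_s: 12.05
tool_pos: [0.4154, -0.0042, 0.1583]
orientation: [-1.564, -0.189, 0.187]
ft_force: [0.6, 1.2, 0.2]
opening: 0.0699
(352, 396, 3)
1023 ((0.42023205757141113, 0.24857394397258759), (0.16060544550418854, 0.1304822415113449), 14.263982772827148)
```

View pics/c8.png

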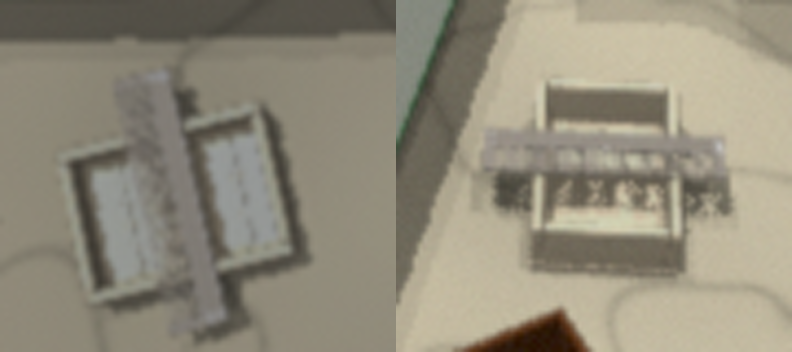

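```bash
python3 - <<'E'
from h import *
q=np.array([plane('top',210+u/4.4,200+v/4.4,.048)[:2] for u,v in((115,78),(172,70),(172,333),(224,320))]);print(q)
d=(q[0]+q[1]-q[2]-q[3])/2;print(q.mean(0),np.degrees(np.arctan2(d[1],d[0])),np.hypot(*d))
r=(q[1]+q[3]-q[0]-q[2]);print('w',np.hypot(*r)/2)
d=q[1]-q[3];print('spine',np.degrees(np.arctan2(d[1],d[0])))
# depth-based spine: points higher than rim within the dish interior
D=np.load('pics/top7.npz')['D'];P=cloud('top',D)
th=np.radians(13.8);e=np.array([np.cos(th),np.sin(th)]);n=np.array([-e[1],e[0]]);L=P[...,:2]-[.4185,.2486]
x=L@e;y=L@n
for lo,hi in((-.078,-.055),(-.036,-.01),(-.01,.01),(.01,.036),(.055,.078)):
    m=(D>0)&(x>lo)&(x<hi)&(abs(y)<.05)&(P[...,2]>.035)&(P[...,2]<.06); print(lo,m.sum(),np.percentile(y[m],[2,50,98]).round(4),P[m][:,2].mean().round(4))
m=(D>0)&(abs(y)<.03)&(P[...,2]>.035)&(abs(x)<.1); print(np.percentile(x[m],[0,1,99,100]))
tgt([.4202,.2486,.1583],14.3)
E
```

```text
[[0.49399915 0.28415126]
 [0.49881138 0.24878286]
 [0.33880785 0.24422755]
 [0.34643152 0.2128672 ]]
[0.41951248 0.24750722] 13.85140275942143 0.1583916293840864
w 0.033938840324742495
spine 13.262456354570556
-0.078 93 [-0.0179 -0.0045  0.0173] 0.0484
-0.036 94 [-0.0168 -0.0048  0.0179] 0.0482
-0.01 76 [-0.0163 -0.0027  0.0189] 0.0481
0.01 107 [-0.0156 -0.0006  0.0193] 0.0477
0.055 100 [-0.015   0.0007  0.0198] 0.0479
[-0.07859978 -0.07736411  0.07951202  0.08201459]
pos [ 4.145e-01 -1.000e-04  1.579e-01] yaw 13.84 turn -0.46 tool shift [ 0.065  -0.0003  0.2401] f [-0.1 -0.7  0.1] op 0.0704
```

```bash
python3 -m crank '.07 .0093 0 .034 -.5;.07 .0093 0 .034 0;.07 .0093 0 .034 0;.07 .0093 0 .034 0;.07 .0093 0 .034 0;.07 .0093 0 .034 0;.07 .0093 0 .034 0;.07 0 0 0 0;.07 0 0 0 0;.07 0 0 0 0'
python3 -c "
from h import *
tgt([.4197,.2487,.030],14.3)"
```

```text
time_s: 12.98
tool_pos: [0.4173, 0.2481, 0.1575]
orientation: [-1.562, -0.2, 0.201]
ft_force: [0.3, -0.4, 0.2]
opening: 0.0703
pos [0.4173 0.2481 0.1575] yaw 14.64 turn 0.34 tool shift [0.0026 0.1275 0.    ] f [ 0.3 -0.4  0.2] op 0.0703
```

```bash
python3 -m crank '.07 .0026 .03 0 .3;.07 0 .03 0 0;.07 0 .03 0 0;.07 0 .02 0 0;.07 0 .01 0 0;.07 0 .007 0 0;.07 0 0 0 0;.07 0 0 0 0'
python3 -c "
from h import *
tgt([.4197,.2487,.030],14.3)"
python3 -m crank '.04 0 0 0 0;.03 0 0 0 0;.03 0 0 0 0;.03 0 0 0 0;.03 0 0 0 0;.03 0 0 0 0;.03 0 0 0 0' 50
```

```text
time_s: 13.65
tool_pos: [0.4211, 0.2483, 0.0314]
orientation: [-1.562, -0.196, 0.194]
ft_force: [0.3, -0.1, 1.0]
opening: 0.0698
pos [0.4211 0.2483 0.0314] yaw 14.21 turn -0.09 tool shift [-0.0013  0.0014  0.0007] f [ 0.3 -0.1  1. ] op 0.0698
time_s: 14.23
tool_pos: [0.4207, 0.2484, 0.0306]
orientation: [-1.562, -0.195, 0.195]
ft_force: [-0.4, 0.4, 2.9]
opening: 0.0344
```

```bash
python3 -m crank '.03 0 -.004 0 0;.03 0 -.01 0 0;.03 0 -.03 0 0;.03 0 -.04 0 0;.03 0 -.04 0 0;.03 0 0 0 4.1;.03 0 0 -.01 0;.03 -.0065 0 -.025 0;.03 -.0065 0 -.035 0;.03 -.0065 0 -.037 0'
python3 -m crank '.03 -.0065 0 -.037 0;.03 -.0065 0 -.037 0;.03 -.0065 0 -.037 0;.03 -.0065 0 -.037 0;.03 -.0065 0 -.037 0;.03 -.0065 0 -.037 0;.03 -.0065 0 -.037 0;.03 -.0065 0 -.037 0;.03 -.0065 0 -.037 0;.03 -.0065 0 -.037 0'
python3 -m crank '.03 -.0065 0 -.037 0;.03 0 0 0 0;.03 0 0 0 0'
cat > ck.py <<'E'
from h import *
import sys
n=sys.argv[1]; z0=float(sys.argv[2]); z1=float(sys.argv[3]); snap(n,sys.argv[4])
s=arm.get_state();R=cv2.Rodrigues(np.array(s['orientation']))[0];p=s['tool_pos']
D=np.load('pics/%s.npz'%sys.argv[4])['D'];P=cloud(n,D);L=(P-p)@R
m=(D>0)&(P[...,2]>z0)&(P[...,2]<z1)&(abs(L[...,2])<.022)&(abs(L[...,0])<.1)
x,z,h=L[m][:,0],L[m][:,2],P[m][:,2]
print(len(x),'x',np.percentile(x,[0,1,3,97,99,100]).round(4))
for a,b in((-.08,-.05),(-.05,-.01),(.01,.05),(.05,.08)):
    k=(x>a)&(x<b); 
    if k.sum()>3: print(a,k.sum(),'z',np.percentile(z[k],[2,50,98]).round(4),'h',h[k].mean().round(4))
E
python3 ck.py side .155 .2 s8; python3 -c "
from h import *
tgt([.513,-.274,.16],10.1)"
```

```text
time_s: 15.07
tool_pos: [0.4191, 0.138, 0.1535]
orientation: [-1.567, -0.14, 0.144]
ft_force: [0.3, -0.5, -0.2]
opening: 0.0344
time_s: 15.9
tool_pos: [0.4198, -0.2381, 0.1536]
orientation: [-1.565, -0.139, 0.141]
ft_force: [0.1, 1.1, 0.7]
opening: 0.0341
time_s: 16.15
tool_pos: [0.42, -0.2749, 0.1532]
orientation: [-1.565, -0.136, 0.139]
ft_force: [0.5, -0.1, -0.6]
opening: 0.0347
239 x [-0.0788 -0.0782 -0.075   0.074   0.0772  0.0796]
-0.08 57 z [-0.0159 -0.0005  0.0183] h 0.1693
-0.05 69 z [-0.0171  0.0002  0.0176] h 0.1696
0.01 66 z [-0.0203 -0.0028  0.0148] h 0.1704
0.05 39 z [-0.0193 -0.0007  0.0176] h 0.1701
pos [ 0.4203 -0.2738  0.1534] yaw 10.12 turn 0.02 tool shift [ 0.0912 -0.0068 -0.0165] f [-0.2  0.5  0. ] op 0.0342
```

```bash
python3 - <<'E'
from h import *
for n in('top','side'):
    f=np.load('pics/%s0.npz'%n); im=f['im'];D=f['D'];P=cloud(n,D)
    th=np.radians(10.1);e=np.array([np.cos(th),np.sin(th)]);nn=np.array([-e[1],e[0]]);L=P[...,:2]-[.513,-.274];x=L@e;y=L@nn
    g=im.max(2); K=(g<45)&(abs(x)<.1)&(abs(y)<.04)
    k,lab,st,ce=cv2.connectedComponentsWithStats(K.astype(np.uint8))
    b=[]
    for i in range(1,k):
        if st[i,4]>12:
            p=plane(n,*ce[i],.024)[:2]-[.513,-.274]; print(n,'blob',st[i].tolist(),ce[i].round(1),'local',(p@e).round(4),(p@nn).round(4))
    m=(D>0)&(abs(x)<.11)&(abs(y)<.036)&(P[...,2]>.02)
    print('x ext',np.percentile(x[m],[0,1,2,98,99,100]).round(4),'max z',P[m][:,2].max())
    for a,c in((-.09,-.03),(.03,.09)):
        q=m&(x>a)&(x<c)&(P[...,2]>.03)&(P[...,2]<.038); print('walls y',np.percentile(y[q],[1,5,25,75,95,99]).round(4))
E
```

```text
top blob [428, 185, 12, 8, 69] [433.5 188.3] local 0.0648 -0.0007
top blob [439, 232, 12, 7, 63] [444.4 234.6] local -0.0667 -0.0004
x ext [-0.0954 -0.0948 -0.0942  0.093   0.0937  0.095 ] max z 0.04380534974747227
walls y [-0.0266 -0.026  -0.0241  0.0224  0.0243  0.0253]
walls y [-0.0265 -0.0254 -0.0237  0.0225  0.0247  0.025 ]
x ext [-0.0941 -0.0924 -0.0913  0.094   0.095   0.0958] max z 0.0464444525166637
walls y [-0.0274 -0.0265 -0.0231  0.0242  0.0285  0.0318]
walls y [-0.0288 -0.0275 -0.0233  0.0245  0.0274  0.0317]
```

```bash
python3 -m crank '.03 .023 0 -.004 0;.03 .023 0 -.004 0;.03 .023 0 -.004 0;.03 .022 0 -.0045 0;.03 0 0 0 0;.03 0 0 0 0;.03 0 0 0 0'
python3 -c "
from h import *
tgt([.5127,-.2743,.06],10.1)"
```

```text
time_s: 16.78
tool_pos: [0.5132, -0.273, 0.1541]
orientation: [-1.566, -0.139, 0.141]
ft_force: [-0.0, -0.5, -0.9]
opening: 0.0346
pos [ 0.5132 -0.273   0.1541] yaw 10.22 turn 0.12 tool shift [-0.0006  0.0941 -0.0013] f [-0.  -0.5 -0.9] op 0.0346
```

```bash
python3 -m crank '.03 -.0006 .03 -.0013 0;.03 0 .03 0 0;.03 0 .03 0 0;.03 0 .01 0 0;.03 0 .01 0 0;.03 0 0.006 0 0;.03 0 0 0 0;.03 0 0 0 0' 58
python3 ck.py side .05 .075 s9; python3 -c "
from h import *
tgt([.5127,-.2743,.018],10.1)
im=cv2.imread('pics/s9.png');u,v=map(int,proj('side',[.513,-.274,.04]));cv2.imwrite('pics/c9.png',cv2.resize(im[v-45:v+45,u-60:u+60],None,fx=6,fy=6,interpolation=2))"
```

```text
time_s: 17.45
tool_pos: [0.514, -0.2756, 0.0396]
orientation: [-1.567, -0.14, 0.138]
ft_force: [-0.1, 0.3, -0.7]
opening: 0.0343
187 x [-0.0787 -0.0782 -0.0778  0.0766  0.0791  0.0801]
-0.08 50 z [-0.0182  0.0027  0.0173] h 0.0569
-0.05 35 z [-0.0202 -0.0075  0.0182] h 0.056
0.01 52 z [-0.0192 -0.0029  0.0195] h 0.0567
0.05 47 z [-0.0162  0.0007  0.0176] h 0.057
pos [ 0.5141 -0.2757  0.0398] yaw 10.13 turn 0.03 tool shift [-0.0011  0.0218  0.0016] f [-0.2 -0.5 -0.5] op 0.0338
```

View pics/c9.png

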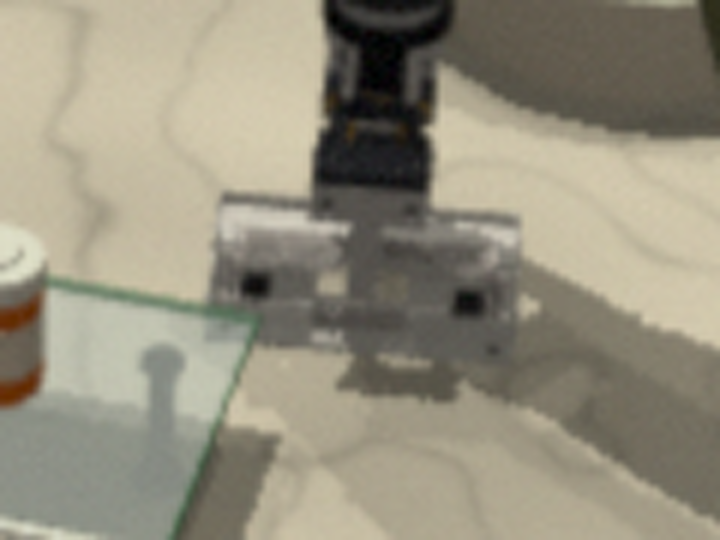

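```bash
python3 -m crank '.03 -.001 .008 .0015 0;.03 0 .006 0 0;.03 0 .003 0 0;.03 0 0 0 0;.03 0 0 0 0';python3 -m crank '.03 0 .002 0 0;.03 0 0 0 0';python3 -m crank '.03 0 .002 0 0;.03 0 0 0 0';python3 -c "
from h import *
tgt([.5127,-.2743,.018],10.1)"
```

```text
time_s: 17.92
tool_pos: [0.5122, -0.274, 0.0213]
orientation: [-1.566, -0.139, 0.139]
ft_force: [0.6, -0.1, -0.5]
opening: 0.0341
time_s: 18.08
tool_pos: [0.5124, -0.2741, 0.0194]
orientation: [-1.567, -0.139, 0.138]
ft_force: [1.5, 0.3, -0.8]
opening: 0.0342
time_s: 18.25
tool_pos: [0.5125, -0.2741, 0.0176]
orientation: [-1.567, -0.139, 0.138]
ft_force: [0.0, -1.2, 0.6]
opening: 0.0339
pos [ 0.5125 -0.2741  0.0176] yaw 10.13 turn 0.03 tool shift [ 0.0002 -0.0004 -0.0002] f [ 0.  -1.2  0.6] op 0.0339
```

```bash
for i in 1 ; do :; done; python3 -m crank '.03 0 .001 0 0;.03 0 0 0 0';python3 -m crank '.03 0 .001 0 0;.03 0 0 0 0';python3 -m crank '.03 0 .001 0 0;.03 0 0 0 0';python3 -m crank '.03 0 .001 0 0;.03 0 0 0 0'
```

```text
time_s: 18.42
tool_pos: [0.5127, -0.2742, 0.0172]
orientation: [-1.567, -0.14, 0.138]
ft_force: [-0.7, 1.4, 6.7]
opening: 0.0342
time_s: 18.58
tool_pos: [0.5129, -0.2743, 0.0166]
orientation: [-1.567, -0.14, 0.138]
ft_force: [-0.9, 1.3, 10.5]
opening: 0.0341
time_s: 18.75
tool_pos: [0.5132, -0.2744, 0.0159]
orientation: [-1.568, -0.141, 0.137]
ft_force: [-0.3, 1.1, 13.3]
opening: 0.0345
time_s: 18.92
tool_pos: [0.5134, -0.2745, 0.0152]
orientation: [-1.568, -0.141, 0.137]
ft_force: [-0.8, 1.5, 15.4]
opening: 0.0342
```

```bash
python3 -m crank '.03 0 .001 0 0;.03 0 0 0 0';python3 -m crank '.03 0 .001 0 0;.03 0 0 0 0';python3 -m crank '.03 0 .001 0 0;.03 0 0 0 0';python3 -m crank '.03 0 .001 0 0;.03 0 0 0 0'
```

```text
time_s: 19.08
tool_pos: [0.5136, -0.2746, 0.0145]
orientation: [-1.568, -0.141, 0.136]
ft_force: [0.0, 1.2, 16.7]
opening: 0.0344
time_s: 19.25
tool_pos: [0.5139, -0.2747, 0.0139]
orientation: [-1.569, -0.142, 0.136]
ft_force: [-0.3, 2.8, 18.5]
opening: 0.0339
time_s: 19.42
tool_pos: [0.5131, -0.2745, 0.0118]
orientation: [-1.568, -0.141, 0.137]
ft_force: [-1.9, 1.3, 11.2]
opening: 0.034
time_s: 19.58
tool_pos: [0.5124, -0.2743, 0.01]
orientation: [-1.567, -0.139, 0.138]
ft_force: [0.3, 0.1, -1.0]
opening: 0.0343
```

```bash
python3 -m crank '.03 0 .001 0 0;.03 0 0 0 0';python3 -m crank '.03 0 .001 0 0;.03 0 0 0 0'; python3 ck.py side .015 .06 s10
```

```text
time_s: 19.75
tool_pos: [0.5124, -0.2742, 0.0095]
orientation: [-1.567, -0.139, 0.139]
ft_force: [-6.8, 2.7, 15.6]
opening: 0.0342
time_s: 19.92
tool_pos: [0.5125, -0.2742, 0.0094]
orientation: [-1.567, -0.139, 0.138]
ft_force: [-10.5, 4.6, 25.5]
opening: 0.0341
279 x [-0.0935 -0.0917 -0.0898  0.0925  0.0952  0.0962]
-0.08 62 z [-0.0209 -0.0028  0.0217] h 0.0266
-0.05 54 z [-0.0211 -0.0058  0.0209] h 0.0253
0.01 60 z [-0.0204  0.0004  0.021 ] h 0.0267
0.05 55 z [-0.0215  0.0012  0.0204] h 0.0279
```

```bash
python3 -m crank '.03 0 -.002 0 0;.045 0 0 0 0;.055 0 0 0 0;.055 0 0 0 0;.055 0 0 0 0;.055 0 -.01 0 0;.055 0 -.02 0 0;.055 0 -.03 0 0;.055 0 -.04 0 0;.055 0 -.04 0 0';python3 -m crank '.055 -.04 0 0.0 0;.055 -.04 0 .01 0;.055 -.03 0 .04 0;.055 0 0 .04 0;.055 0 0 .04 0;.055 0 0 .04 0;.055 0 0 0.04 0;.055 0 0 0 0;.055 0 0 0 0'
python3 - <<'E'
from h import *
snap('top','top11');snap('side','side11')
a=cv2.resize(cv2.imread('pics/top11.png')[168:258,405:495],(450,450),interpolation=2)
s=cv2.imread('pics/side11.png');b=cv2.resize(s[115:175,340:415],(350,280),interpolation=2);c=cv2.resize(s[130:310,225:400],(350,300),interpolation=2)
o=np.zeros((600,800,3),np.uint8);o[:450,:450]=a;o[:280,450:]=b;o[280:580,450:]=c;cv2.imwrite('pics/c10.png',cv2.convertScaleAbs(o,alpha=1.2))
for n in('top','side'):
    D=np.load('pics/%s11.npz'%n)['D'];P=cloud(n,D)
    th=np.radians(10.1);e=np.array([np.cos(th),np.sin(th)]);nn=np.array([-e[1],e[0]]);L=P[...,:2]-[.513,-.274];x=L@e;y=L@nn
    for a,b in((-.075,-.045),(-.045,-.015),(-.015,.015),(.015,.045),(.045,.075)):
        m=(D>0)&(x>a)&(x<b)&(abs(y)<.014); print(n,a,np.percentile(P[m][:,2],[25,50,75]).round(4))
E
```

```text
time_s: 20.8
tool_pos: [0.5118, -0.2737, 0.1513]
orientation: [-1.566, -0.138, 0.14]
ft_force: [1.0, -0.3, 0.3]
opening: 0.0549
time_s: 21.55
tool_pos: [0.3733, -0.0911, 0.1503]
orientation: [-1.567, -0.143, 0.14]
ft_force: [0.4, 0.1, 0.2]
opening: 0.055
top -0.075 [0.0233 0.0258 0.0273]
top -0.045 [0.0081 0.0253 0.0276]
top -0.015 [0.0114 0.0255 0.0279]
top 0.015 [0.0243 0.0265 0.0279]
top 0.045 [0.0245 0.0263 0.028 ]
side -0.075 [0.0246 0.0264 0.0277]
side -0.045 [0.0075 0.024  0.0284]
side -0.015 [0.0034 0.011  0.0256]
side 0.015 [0.0074 0.0257 0.0281]
side 0.045 [0.0239 0.0271 0.0288]
```

View pics/c10.png

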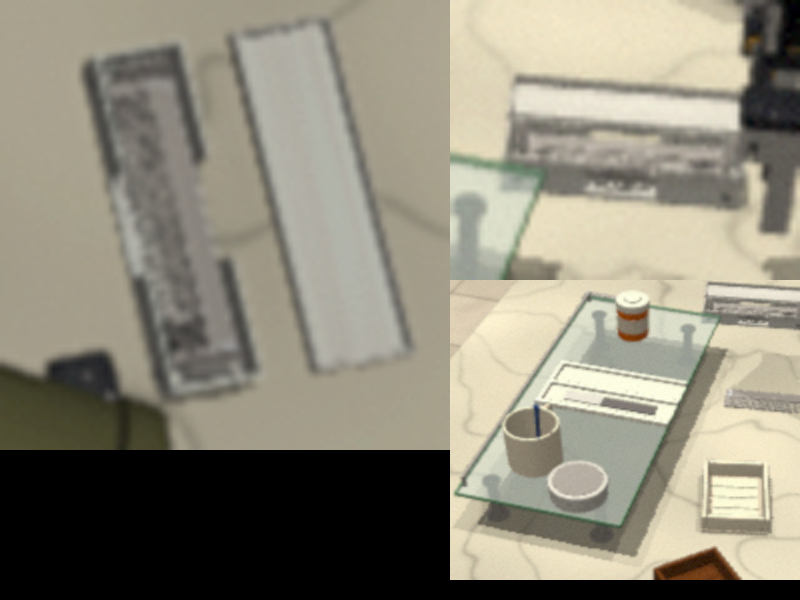

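```bash
python3 -c "
from workcell import arm
print(arm.finish_job())"
```

```text
the job is handed in; nothing more can be done
None
```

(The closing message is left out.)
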